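# Index the carving wheel to the marked flute and pin it

## Robot

A 6-joint arm with a two-finger parallel gripper is mounted at the origin on the work surface. World frame = base frame: x ahead of the robot, y to its left, z up, the work surface at z = 0. Lengths are in m, angles in rad, forces in N, time in s.
With the tool pointing down it reaches from about 0.25 to 0.775 m from the base axis. Payload 4 kg.
Tool frame: the origin (TCP) lies midway between the tips of the shut fingers; the grasp point (between the pads) lies 19 mm behind it; z points along the fingers, y is the line along which they close (so a half turn about z gives the same grasp; the last joint's range is limited). The gripper opens to 94 mm and grips with 3 to 60 N. Pads are 16 mm wide; open, the fingers measure 119 mm over their backs; the gripper's body (75 mm by 177 mm) begins 78 mm behind the grasp point.
Start: joints at [-1.35, 0.087, 1.371, -0, 1.684, -0.103], TCP at [0.175, -0.521, 0.206] pointing down, gripper open.
Joint ranges: [-3.1, 3.1], [-0.76, 2.03], [0.27, 2.55], [-1.08, 4.22], [0.17, 2.65], [-2.57, 2.57]. Speed limits (rad/s): [2.79, 2.79, 3.14, 3.14, 3.14, 3.14].

## Interface

Orientations are given as [roll, pitch, yaw] about the fixed x, y, z axes, in that order (R = Rz(yaw) Ry(pitch) Rx(roll)).
In Python, from bench import robot gives the robot as it stands. The module is installed in compiled form; this text tells all that it offers.
- The arm moves only by the tool arm_command, never from a script. Its argument "targets" is a list of rows, each a list of 4 numbers: the shift along the world's x, y, z as a fraction of full scale, then the turn about the world's z as a fraction of full scale. A call has 1 to 8 rows; each row is the pose to reach, as a shift and turn from the pose commanded when the call began; what a row does not reach only later rows make up. Full scale, the value 1, is 0.5 m for a shift and 120 degrees for a turn. A row lasts 1/12 s, in which the tool goes at most 41.7 mm and 7.16 degrees, less where a joint would pass 70% of its speed; a pose out of reach is approached as far as the arm can. A call with a number of a shift or a turn outside -1 to 1 is refused whole. A call with a gripper value outside its range is refused whole. "claw" is the closure, from 0 (fully open) to 1 (shut), set as the call begins (left out, the last holds). The fingers move at their own pace and stop on an object; the grip force is fixed at half the most. Time passes only in rows, so rows that repeat a pose let the fingers close. It gives the time, the measured TCP pose, the force, the opening and the grip force at its end, in the units of the state.
- robot.get_obs(): the state, without advancing time (a new reading comes with each control period).
- robot.snapshot(name): name is "scene" or "top" or "wrist"; returns the picture (400x640x3 uint8, red, green, blue); there is no depth.
- robot.camera_info(name): a dict with "vfov" (degrees; the focal length in pixels is half the picture's height over the tangent of half this angle, whatever the lens; pixels are square), "cx", "cy" (the principal point, pixels), "extrinsics" (4x4, takes a point from camera to world coordinates); the wrist camera has in their place "T_tool_cam" (4x4, takes a point from camera to tool coordinates, whose origin is the TCP and whose axes are the flange's). Camera axes: x right, y up, looking along -z (the intrinsics and any distortion apply to the point x, -y, -z); pixel columns grow to the right and rows downward; lengths in m; the calibration is good to about 2 mm. The wrist camera is an equidistant fisheye: a pixel r from the principal point sees the ray r / f radians off the axis. A picture is of the moment at which its call begins: read the wrist's pose just before it. camera_info takes no time and is no camera call.
- robot.close_job(): hands the job in; it is judged then, once.
The state is a dict: "time": time; "joint_positions": joint angles; "qvel": joint speeds; "joint_torque": joint torques, N m; "tool_pos": TCP position; "ee_rot": TCP orientation; "wrist_force": force on the tool from outside, world axes, zero at the start; "wrist_torque": the same for the moment, N m; "width": finger opening in m; "finger_force": force on a finger pad.
Only numpy, scipy, OpenCV 4.12 (cv2) and the standard library are available. Lean on these libraries where they do the work, as an engineer would, in place of code of your own. Each camera call takes 0.05 s, during which the arm holds its last target. There are 200 camera calls.

## Task

Turn the carving wheel by its black knob until the rim hole with the yellow mark clicks into place behind the green lock bracket. Then push the red-handled lock pin through the bracket and on into that hole until its grip butts fully home against the bracket, and let go of it. Don't touch the soft clay bowl on the wheel, and leave the other things on the bench where they are.

Things in the scene. Friction and masses are not known exactly. Their poses are not given: they have to be found in the camera images.
- stand: Green cast stand of the carving wheel, fixed (place and yaw vary). Origin on the bench under the wheel's axis, z up. Lock bracket at its -x side: an upright 32 mm wide (y), 16 mm thick (x), 116 mm tall, outer face at x = -145 mm, with a 10 mm square bore along x at 100 mm height. The bench outside the bracket is free.
- lock_mouth (a point): Centre of the bracket bore's mouth on the outer face of the bracket, 100 mm above the bench: stand frame (-145, 0, 100) mm. The pin goes in here, level, along the stand's +x. Behind the 16 mm bracket are a 4 mm gap and the wheel's 10 mm thick rim wall with its own hole.
- wheel (a joint): Angle of the wheel about its vertical axis, rad, growing anticlockwise seen from above; 0: the yellow-marked hole is exactly behind the bracket bore. 12 stations 0.524 rad apart: a spring detent draws the wheel into the nearest one and holds it there. It starts one to three stations clockwise of 0 (-0.4 to -1.75), now and then poised between two. Takes some 2 to 4 N at the knob to turn.
- wheel_axis (a point): Point on the wheel's axis at the top face of the wheel head, 127 mm above the bench. The wheel is a grey aluminium disc 252 mm across, with a rim wall below it from 85 to 115 mm height that has 12 square 10 mm holes at 100 mm height; the rim's outside is 125 mm from the axis.
- knob (a point): Grip point of the upright black turning knob on the wheel: 22 mm across, round, from 141 to 167 mm above the bench (this point at 155 mm), 105 mm from the axis, 150 degrees anticlockwise of the yellow mark. It stands fixed on the wheel and goes round with it.
- mark (a point): The marked hole: centre of its mouth on the wheel's rim, 100 mm above the bench, 125 mm from the axis. A yellow dab of paint is on the disc's edge and top face right above it.
- bowl: Soft leather-hard grey-brown clay bowl stuck to the middle of the wheel: 86 mm across, 60 mm tall, top 187 mm above the bench. Origin at the centre of its foot.
- pin: Loose lock pin lying on the bench, about 60 g. x axis: along the pin towards its nose; origin: underside of the middle of its grip. Square grip 50 mm long (x), 16 x 16 mm, red, steel front end, small pull ring behind; ahead of it a round steel shank 8 mm in diameter, 40 mm long, its last 6 mm tapered. It lies flat on its grip, its axis level, 8 mm up.
- pin_grip (a point): Centre of the pin's grip, on the pin's axis.
- pin_shoulder (a point): Middle of the grip's front face, on the pin's axis, where the shank begins (25 mm ahead of pin_grip). It meets lock_mouth when the pin is home.
- pin_nose (a point): Tip of the pin's nose, 40 mm ahead of the shoulder.
- loop_tool: Bystander, leave alone: ribbon trimming tool, wooden handle, 175 mm long. Origin at the middle of its underside.
- loop_tool2: Bystander, leave alone: second trimming tool, same as the first. Origin at the middle of its underside.
- rib: Bystander, leave alone: round flat wooden throwing rib, 90 mm across, 6 mm thick. Origin at the middle of its underside.
- brush: Bystander, leave alone: brush, 200 mm long. Origin at the middle of its underside.
- glaze_jar: Bystander, leave alone: blue jar with white lid, 66 mm across, 85 mm tall. Origin at the middle of its underside.
- cup: Bystander, leave alone: white cup, 76 mm across, 80 mm tall. Origin at the middle of its underside.
- dish: Bystander, leave alone: terracotta dish, 110 mm across, 45 mm tall. Origin at the middle of its underside.
- kiln_prop: Bystander, leave alone: cream upright kiln prop, 38 mm across, 75 mm tall. Origin at the middle of its underside.
There are look-alikes about, which are no part of the job. Of the things like the pin, leave any that is orange; of the rest the smaller one is meant.

How it is judged:
By the outcome, as a careful person would: the job done as asked, in the order asked, and still so for the second after the job is handed in, with the robot touching nothing.
It also fails if it takes over 64 s, if anything falls off the work surface, if the arm or the gripper's body presses on something with over 40 N, if the wrist force passes 120 N, or if a joint passes its speed limit or range.

## Working session

There is one attempt and no reset: what is moved stays moved. The work goes in short steps, Python scripts to look and compute and a tool call to move; the robot and the scene stay as the last step left them, time stands still between calls to the robot, and variables do not carry over. Pictures are saved under pics/ and viewed, at most 10 in all, crops included, and the job is handed in when it is done.

Besides the shell and the picture viewer there is one more tool, called after "Call:" by a JSON object that holds its "fn" and its "kwargs", one argument or row to a line. arm_command: Moves the arm, as the interface text tells. Shift numbers are shares of 0.5 m and turn numbers shares of 120 degrees, none past 1 either way. Its arguments: {"type":"object","properties":{"targets":{"type":"array"},"claw":{"type":"number"}},"required":["targets"]}

```bash
mkdir -p pics; python3 - <<'E'
from bench import robot
import cv2,numpy as np
np.set_printoptions(precision=4,suppress=True)
o=robot.get_obs();print(o['time'],o['tool_pos'],o['ee_rot'],o['width'])
for n in("scene","top"):
    im=robot.snapshot(n);cv2.imwrite(f"pics/{n}0.png",im[...,::-1])
for n in("scene","top","wrist"):print(n,robot.camera_info(n))
E
```

```text
0.0 [ 0.1749 -0.5209  0.2043] [-3.1394 -0.0002  0.3238] 0.09391458293503703
scene {'vfov': 57.28828020645078, 'cx': 318.8163717696636, 'cy': 198.60865752576458, 'extrinsics': array([[-0.1199, -0.7343,  0.6682,  1.4183],
       [ 0.9928, -0.0886,  0.0808,  0.1133],
       [-0.0001,  0.673 ,  0.7396,  1.1734],
       [ 0.    ,  0.    ,  0.    ,  1.    ]])}
top {'vfov': 46.89326085318203, 'cx': 319.8492081254715, 'cy': 204.0017341767628, 'extrinsics': array([[ 0.0155,  0.9915, -0.1291,  0.3135],
       [-0.9999,  0.0153, -0.0021,  0.0013],
       [-0.0001,  0.1291,  0.9916,  1.4871],
       [ 0.    ,  0.    ,  0.    ,  1.    ]])}
wrist {'vfov': 65.70646984690485, 'cx': 321.3598468851774, 'cy': 200.01427814023026, 'T_tool_cam': array([[ 0.0009,  0.9627,  0.2705,  0.0784],
       [ 1.    , -0.0008, -0.0004,  0.0006],
       [-0.0002,  0.2705, -0.9627, -0.1783],
       [ 0.    ,  0.    ,  0.    ,  1.    ]])}
```

View pics/top0.png

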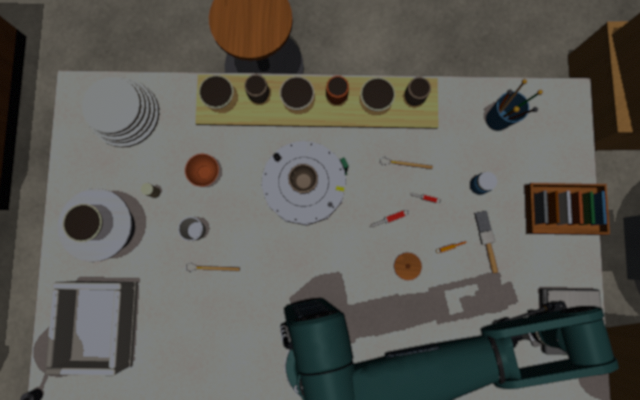

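View pics/scene0.png

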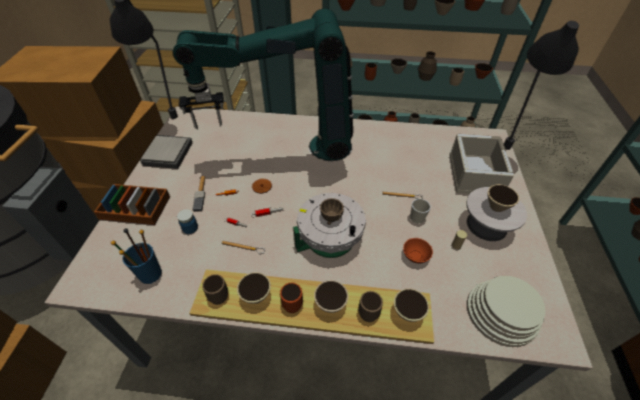

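The target pin is the smaller red one at top-view pixel (426,198); the larger red one is at (397,216) and the orange one at (451,246). The wheel centre is near (303,181), the green bracket at (344,163), the yellow mark at (340,188) and the knob at (277,157). The wheel therefore sits about one station clockwise of the lock. Next I'll work out coarse positions.

```bash
cat > h.py <<'E'
import numpy as np,cv2
from bench import robot
from scipy.spatial.transform import Rotation as Ro
np.set_printoptions(precision=4,suppress=True)
def cam(n,o=None):
    i=robot.camera_info(n);f=200/np.tan(np.radians(i['vfov']/2))
    if n=='wrist':
        T=np.eye(4);T[:3,:3]=Ro.from_euler('xyz',o['ee_rot']).as_matrix();T[:3,3]=o['tool_pos'];T=T@i['T_tool_cam']
    else:T=i['extrinsics']
    return dict(f=f,c=np.array([i['cx'],i['cy']]),T=T,fish=n=='wrist')
def ray(C,uv):
    d=(np.asarray(uv,float)-C['c'])/C['f'];r=np.linalg.norm(d)
    if C['fish']:v=np.array([d[0]/r*np.sin(r),d[1]/r*np.sin(r),np.cos(r)])
    else:v=np.array([d[0],d[1],1])
    return C['T'][:3,3],C['T'][:3,:3]@(v*[1,-1,-1])
def plane(C,uv,z):
    o,v=ray(C,uv);return o+v*(z-o[2])/v[2]
def proj(C,p):
    q=C['T'][:3,:3].T@(np.asarray(p)-C['T'][:3,3])*[1,-1,-1];s=np.hypot(q[0],q[1])
    k=np.arctan2(s,q[2])/s if C['fish'] else 1/q[2]
    return C['c']+C['f']*q[:2]*k
def tri(Cs,uvs):
    A=0;b=0
    for C,u in zip(Cs,uvs):
        o,v=ray(C,u);v=v/np.linalg.norm(v);M=np.eye(3)-np.outer(v,v);A=A+M;b=b+M@o
    p=np.linalg.solve(A,b);return p,[np.linalg.norm(proj(C,p)-u) for C,u in zip(Cs,uvs)]
RNG=dict(red=[((0,130,70),(7,255,255)),((172,130,70),(180,255,255))],yellow=[((24,130,110),(33,255,255))],
 green=[((50,100,20),(85,255,200))],black=[((0,0,0),(180,255,45))])
def blobs(im,c,amin=8):
    h=cv2.cvtColor(im,cv2.COLOR_RGB2HSV);m=sum(cv2.inRange(h,a,b) for a,b in RNG[c])
    n,l,s,ce=cv2.connectedComponentsWithStats(m)
    return [(s[i,4],ce[i],s[i,:4],l==i) for i in range(1,n) if s[i,4]>=amin]
E
python3 - <<'E'
from h import *
for n in('top','scene'):
    im=cv2.imread(f'pics/{n}0.png')[...,::-1].copy();C=cam(n)
    box=(260,140,470,260) if n=='top' else (190,170,380,270)
    for c,z in(('red',.008),('yellow',.127),('black',.155),('green',.11)):
        for a,ce,s,_ in blobs(im,c,4):
            if box[0]<ce[0]<box[2] and box[1]<ce[1]<box[3]:print(n,c,a,ce,s,plane(C,ce,z))
C=cam('top');print(plane(C,(303,181),.127),plane(C,(344,163),.116))
E
```

```text
top red 53 [429.9245 198.3774] [424 196  13   6] [ 0.53   -0.3518  0.008 ]
top red 92 [395.2935 215.9783] [387 211  17  11] [ 0.471  -0.2393  0.008 ]
top yellow 21 [339.9048 188.2857] [337 187   7   4] [ 0.5389 -0.055   0.127 ]
top black 29 [276.5172 156.6207] [274 154   6   7] [0.6261 0.1343 0.155 ]
top black 99 [302.5051 171.8586] [291 166  24  17] [0.5815 0.0566 0.155 ]
top black 6 [345.5 169. ] [345 168   2   3] [ 0.592  -0.0697  0.155 ]
top green 31 [344.     163.3548] [341 159   6  10] [ 0.6188 -0.0674  0.11  ]
scene red 90 [262.2    211.6222] [255 208  15   8] [ 0.4666 -0.2395  0.008 ]
scene red 45 [231.6889 220.6889] [227 218  10   7] [ 0.529  -0.3522  0.008 ]
scene yellow 15 [302.4    210.0667] [300 209   6   3] [ 0.5382 -0.0552  0.127 ]
scene black 8 [326.375 202.625] [325 201   3   4] [0.515  0.0324 0.155 ]
scene black 11 [331.3636 201.4545] [330 200   4   4] [0.507  0.0503 0.155 ]
scene black 20 [338.  204.4] [336 201   5   8] [0.5186 0.0762 0.155 ]
scene black 9 [322.5556 206.2222] [322 204   2   5] [0.5344 0.0203 0.155 ]
scene black 68 [330.2941 218.0294] [322 214  17   8] [0.5869 0.0543 0.155 ]
scene black 98 [190.2245 227.7959] [182 221  15  12] [ 0.6897 -0.4289  0.155 ]
scene black 36 [352.0556 229.9167] [350 226   5   9] [0.631  0.1349 0.155 ]
scene black 212 [308.9811 246.0991] [295 233  53  24] [ 0.7167 -0.0049  0.155 ]
scene green 142 [299.4437 241.1831] [294 227  16  24] [ 0.6688 -0.0466  0.11  ]
scene green 103 [329.5922 253.466 ] [314 250  33   7] [0.7076 0.0649 0.11  ]
[0.5593 0.0557 0.127 ] [ 0.6186 -0.0671  0.116 ]
```

Call:
{"fn": "arm_command", "kwargs": {
  "targets": [
    [0.33, 0.22, 0.05, 0],
    [0.33, 0.22, 0.05, 0],
    [0.33, 0.22, 0.05, 0],
    [0.33, 0.22, 0.05, 0],
    [0.33, 0.22, 0.05, 0],
    [0.33, 0.22, 0.05, 0],
    [0.33, 0.22, 0.05, 0]
  ]
}}

```text
time: 0.68
tool_pos: [0.3411, -0.4104, 0.2303]
ee_rot: [-3.142, 0.0, 0.327]
wrist_force: [-1.0, 0.0, -1.7]
width: 0.094
finger_force: 0.0
```

Call:
{"fn": "arm_command", "kwargs": {
  "targets": [
    [0.32, 0.22, 0.04, 0],
    [0.32, 0.22, 0.04, 0],
    [0.32, 0.22, 0.04, 0],
    [0.32, 0.22, 0.04, 0],
    [0.32, 0.22, 0.04, 0],
    [0.32, 0.22, 0.04, 0],
    [0.32, 0.22, 0.04, 0],
    [0.32, 0.22, 0.04, 0]
  ]
}}

```text
time: 1.35
tool_pos: [0.4987, -0.3027, 0.2497]
ee_rot: [-3.141, 0.002, 0.322]
wrist_force: [-0.7, -0.4, -0.0]
width: 0.0938
finger_force: 0.0
```

```bash
cat > w.py <<'E'
import sys,json
from h import *
def shot(tag):
    o=robot.get_obs();im=robot.snapshot('wrist');cv2.imwrite(f'pics/{tag}.png',im[...,::-1])
    json.dump({k:list(map(float,o[k])) for k in('tool_pos','ee_rot')},open(f'pics/{tag}.json','w'))
    print(o['time'],o['tool_pos'],o['ee_rot'],o['wrist_force']);return cam('wrist',o),im
def load(tag):
    o=json.load(open(f'pics/{tag}.json'));return cam('wrist',o),cv2.imread(f'pics/{tag}.png')[...,::-1].copy()
if __name__=='__main__':shot(sys.argv[1])
E
python3 w.py wA
```

```text
1.35 [ 0.4987 -0.3027  0.2497] [-3.141   0.0018  0.3219] [-0.7076 -0.3695 -0.0185]
```

View pics/wA.png

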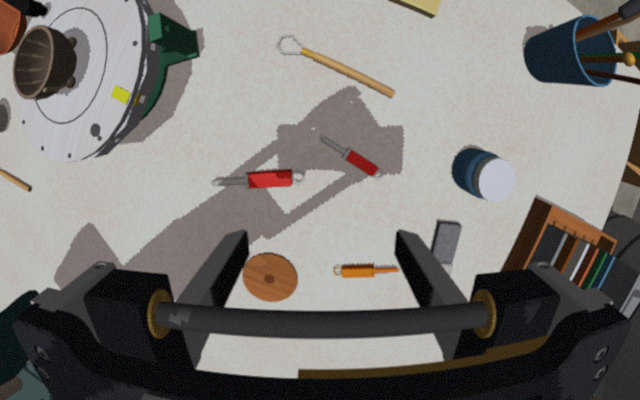

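The small pin lies with its nose at (323,138), red grip at (362,163) and ring at (378,174). The bracket is at (175,40) and the yellow mark at (122,95). I'll take a second view nearer the wheel.

Call:
{"fn": "arm_command", "kwargs": {
  "targets": [
    [-0.02, 0.4, 0.06, 0],
    [-0.02, 0.4, 0.06, 0],
    [-0.02, 0.4, 0.06, 0],
    [-0.02, 0.4, 0.06, 0],
    [-0.02, 0.4, 0.06, 0],
    [-0.02, 0.4, 0.06, 0],
    [-0.02, 0.4, 0.06, 0],
    [-0.02, 0.4, 0.06, 0]
  ]
}}

```text
time: 2.07
tool_pos: [0.4894, -0.1029, 0.2803]
ee_rot: [3.141, 0.001, 0.322]
wrist_force: [0.0, -0.2, -0.2]
width: 0.0942
finger_force: 0.0
```

```bash
python3 w.py wB
```

```text
2.0667 [ 0.4894 -0.1029  0.2803] [3.1407 0.0006 0.3218] [ 0.0045 -0.2056 -0.2375]
```

View pics/wB.png

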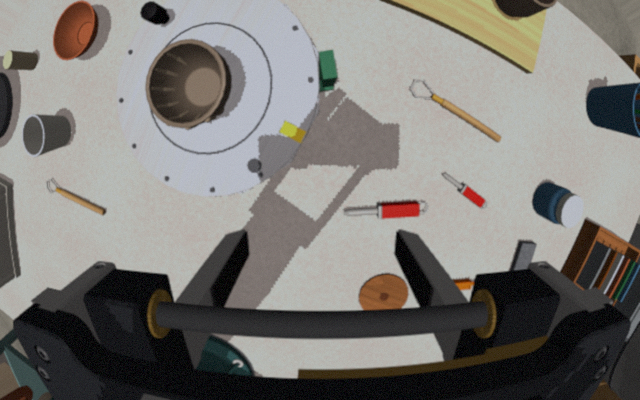

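The pin, the bracket at (327,70), the mark at (292,130), the knob at (155,13) and the small rim dots are all visible. I'll measure them and zoom on the bracket and pin.

```bash
python3 - <<'E'
from w import *
from scipy.optimize import least_squares
CA,A=load('wA');CB,B=load('wB')
# rim dots: dark small blobs on light disc
g=cv2.cvtColor(B,cv2.COLOR_RGB2GRAY)
bh=cv2.morphologyEx(g,cv2.MORPH_BLACKHAT,np.ones((9,9)))
n,l,s,ce=cv2.connectedComponentsWithStats((bh>45).astype(np.uint8))
P=[]
c0=np.array([.559,.056])
for i in range(1,n):
    if 4<=s[i,4]<60:
        p=plane(CB,ce[i],.127);r=np.linalg.norm(p[:2]-c0)
        if .1<r<.135:P.append(p[:2]);print('dot',ce[i],s[i,4],p[:2],r,np.degrees(np.arctan2(*(p[:2]-c0)[::-1])))
for nm,C,im in(('A',CA,A),('B',CB,B)):
    for c,z in(('red',.008),('yellow',.127),('green',.116),('black',.167)):
        for a,q,bb,m in blobs(im,c,15):
            p=plane(C,q,z)
            if np.linalg.norm(p[:2]-[.55,-.1])<.3 and q[1]<260:print(nm,c,a,q,bb,p)
a=cv2.resize(B[30:110,290:370],None,fx=5,fy=5,interpolation=cv2.INTER_CUBIC)
b=cv2.resize(B[155:235,430:510],None,fx=5,fy=5,interpolation=cv2.INTER_CUBIC)
cv2.imwrite('pics/crop1.png',np.hstack([a,b])[...,::-1])
E
```

```text
dot [167.8333  17.5   ] 12 [0.6275 0.1298] 0.10064292965903053 47.146052360639935
dot [294.7083  27.7083] 24 [ 0.6466 -0.0214] 0.116939036915973 -41.46919693280124
dot [310.75  38.75] 4 [ 0.6396 -0.0418] 0.1267330860938884 -50.4871515729002
dot [312.4  43.2] 5 [ 0.6354 -0.045 ] 0.12666304411219909 -52.91151561896005
dot [130.0526  51.6842] 19 [0.5786 0.169 ] 0.11473740305547418 80.15780225440184
dot [310.1379  79.4138] 29 [ 0.5967 -0.0555] 0.11769546769063496 -71.31432605573069
dot [321.2857  92.3929] 28 [ 0.5871 -0.0711] 0.1301303975550066 -77.54078844268524
dot [120.9   99.95] 20 [0.5184 0.164 ] 0.11534945983356308 110.61141725640479
dot [133.75 145.5 ] 16 [0.4686 0.13  ] 0.11680388917318295 140.71655450340123
dot [247.75 165.  ] 4 [ 0.4879 -0.0188] 0.10318108607510434 -133.57039473129203
dot [260.5    174.3333] 12 [ 0.4822 -0.0354] 0.11941011234023678 -130.02635207107684
dot [166.4211 178.1053] 19 [0.4428 0.0752] 0.11775975129764567 170.63338016038867
dot [261.8 180.4] 5 [ 0.4761 -0.0387] 0.12589993481592027 -131.20281520586067
dot [212.0455 189.2727] 22 [0.4479 0.0148] 0.11847897
[... 1415 characters left out ...]
96   0  48  16] [ 0.7624 -0.2397  0.167 ]
B black 413 [154.4891  13.2397] [141   2  28  22] [0.6224 0.1233 0.167 ]
B black 125 [182.256  48.72 ] [169  45  31  11] [0.5903 0.0753 0.167 ]
B black 148 [164.1622  61.8311] [155  53  21  16] [0.5734 0.0916 0.167 ]
B black 223 [223.861   91.6996] [212  58  19  60] [0.5587 0.0176 0.167 ]
B black 154 [156.2532  78.9091] [150  70  16  17] [0.5545 0.0952 0.167 ]
B black 80 [327.3625  81.8625] [320  77  16  10] [ 0.5956 -0.0741  0.167 ]
B black 129 [156.7442  96.969 ] [151  90  16  17] [0.5365 0.0889 0.167 ]
B black 57 [164.1228 111.6491] [157 107  13  11] [0.524  0.0758 0.167 ]
B black 213 [541.1315 199.5211] [533 184  20  30] [ 0.5693 -0.3515  0.167 ]
```

View pics/crop1.png

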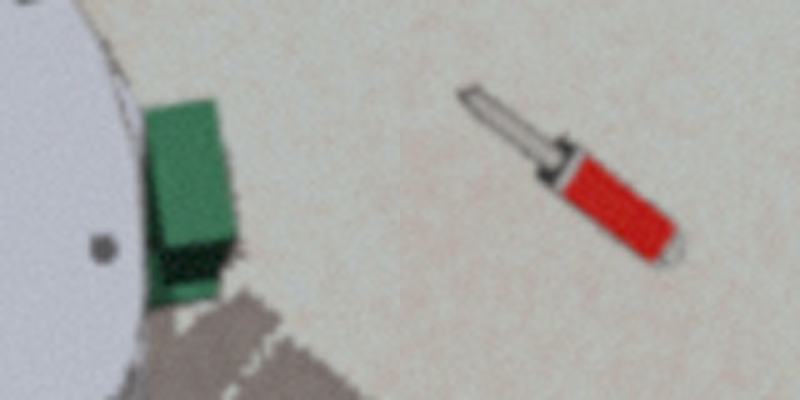

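The bracket's top face spans crop corners (147,108), (213,100), (236,232) and (165,248). The pin's nose is at about (442,173), its shoulder is near (463,187) and its ring is at (485,204). I'll refine with two-view heights.

```bash
cat > meas.py <<'E'
from w import *
from scipy.optimize import least_squares
CA,A=load('wA');CB,B=load('wB')
g=cv2.cvtColor(B,cv2.COLOR_RGB2GRAY)
D=np.array([[294.7083,27.7083],[130.0526,51.6842],[310.1379,79.4138],[120.9,99.95],[133.75,145.5],[166.4211,178.1053],[212.0455,189.2727]])
P=np.array([plane(CB,d,.127)[:2] for d in D])
r=least_squares(lambda q:np.hypot(*(P-q[:2]).T)-q[2],[.559,.056,.117]);c=r.x[:2]
a=np.degrees(np.arctan2(*(P-c).T[::-1]));print('axis',r.x,'res',r.fun,'ang',np.sort(a),'mod30',np.sort(a%30))
def one(im,col,near):
    return min(blobs(im,col,15),key=lambda b:np.linalg.norm(b[1]-near))
for nm,col,na,nb in(('pin','red',(361,163),(473,196)),('mark','yellow',(120,94),(291,131)),('big','red',(269,179),(400,210))):
    ba,bb=one(A,col,na),one(B,col,nb);p,e=tri([CA,CB],[ba[1],bb[1]]);print(nm,p,e)
    for C,b in((CA,ba),(CB,bb)):
        if col=='red':
            ys,xs=np.nonzero(b[3]);W=np.array([plane(C,q,.016)[:2] for q in zip(xs,ys)])
            vx,vy,x,y=cv2.fitLine((W*1000).astype(np.float32),cv2.DIST_L2,0,.01,.01).ravel()
            t=(W*1000-[x,y])@[vx,vy];print('  line deg',np.degrees(np.arctan2(vy,vx)),'centre',W.mean(0),'len',np.ptp(t))
for C,u in((CB,(442.2,173.6)),):print('nose',plane(C,u,.008))
# bracket top face: bright green
for nm,C,im,na in(('A',CA,A,(175,40)),('B',CB,B,(327,65))):
    h=cv2.cvtColor(im,cv2.COLOR_RGB2HSV);m=cv2.inRange(h,(50,80,70),(90,255,255))
    n,l,s,ce=cv2.connectedComponentsWithStats(m)
    i=min((i for i in range(1,n) if s[i,4]>30),key=lambda i:np.linalg.norm(ce[i]-na))
    q=cv2.minAreaRect(np.argwhere(l==i)[:,::-1].astype(np.float32));print(nm,s[i],ce[i],q)
    R=np.array([plane(C,u,.116)[:2] for u in cv2.boxPoints(q)]);print(R,np.linalg.norm(np.roll(R,-1,0)-R,axis=1))
o=np.array([plane(CB,u,.116)[:2] for u in((290+213/5,30+100/5),(290+236/5,30+232/5))])
print('outer edge',o,np.linalg.norm(o[1]-o[0]),'mid ang',np.degrees(np.arctan2(*(o.mean(0)-c)[::-1])),'r',np.linalg.norm(o.mean(0)-c),'edge dir+90',np.degrees(np.arctan2(*(o[0]-o[1])[::-1]))-90)
E
python3 meas.py
```

```text
axis [0.5576 0.0543 0.1167] res [ 0.0002 -0.     -0.0002 -0.0002  0.0002  0.     -0.0001] ang [-160.1919  -70.4134  -40.3998   79.6461  109.6912  139.6459  169.6955] mod30 [19.5866 19.6002 19.6459 19.6461 19.6912 19.6955 19.8081]
pin [ 0.5291 -0.3506  0.0136] [np.float64(0.13414547798067003), np.float64(0.11239478573986651)]
  line deg 76.8054 centre [ 0.5295 -0.3502] len 44.395301273837774
  line deg 77.54486 centre [ 0.5291 -0.3493] len 43.8063964789132
mark [ 0.5376 -0.0532  0.1242] [np.float64(0.24363396441769797), np.float64(0.2537924308582608)]
big [ 0.4689 -0.2379  0.0144] [np.float64(0.017872688426410138), np.float64(0.015991442734039695)]
  line deg -67.874695 centre [ 0.4693 -0.238 ] len 60.32757870170676
  line deg -69.33222 centre [ 0.4692 -0.2375] len 59.5371479894189
nose [ 0.544  -0.2842  0.008 ]
A [187  53  10   5  32] [191.7188  54.8438] ((191.60003662109375, 54.79999542236328), (3.1622774600982666, 9.486830711364746), 71.56504821777344)
[[ 0.5957 -0.1211]
 [ 0.601  -0.1305]
 [ 0.598  -0.1327]
 [ 0.5928 -0.1234]] [0.0108 0.0037 0.0107 0.0037]
B [320  51  17  28 383] [327.3185  64.7702] ((327.1733703613281, 64.6271743774414), (27.5983829498291, 14.293375968933105), 81.25383758544922)
[[ 0.6299 -0.053 ]
 [ 0.6372 -0.0668]
 [ 0.6092 -0.0809]
 [ 0.602  -0.0672]] [0.0156 0.0313 0.0156 0.0313]
outer edge [[ 0.6373 -0.0673]
 [ 0.6104 -0.0815]] 0.030416776807974326 mid ang -62.78525458025458 r 0.14469579101012142 edge dir+90 -62.08575172642323
```

Findings so far:
- **Wheel:** axis at (0.5576, 0.0543) and bracket direction about −62.5°. The mark is at −100.4°, so the wheel is poised about 38° clockwise of the lock.
- **Knob:** expected at (0.6256, 0.1343).
- **Pin:** two-view height of the grip's top is about 14–16 mm, with its grip line at 77°.

I'll go to the knob now.

Call:
{"fn": "arm_command", "kwargs": {
  "targets": [
    [0.274, 0.474, 0, 0.26],
    [0.274, 0.474, 0, 0.26],
    [0.274, 0.474, 0, 0.26],
    [0.274, 0.474, 0, 0.26],
    [0.274, 0.474, 0, 0.26],
    [0.274, 0.474, 0, 0.26],
    [0.274, 0.474, 0, 0.26],
    [0.274, 0.474, 0, 0.26]
  ],
  "claw": 0.5
}}

```text
time: 2.78
tool_pos: [0.6289, 0.1377, 0.277]
ee_rot: [-3.138, 0.002, 0.871]
wrist_force: [-1.0, 0.4, 0.3]
width: 0.0477
finger_force: 0.0
```

Call:
{"fn": "arm_command", "kwargs": {
  "targets": [
    [0, 0, 0, 0],
    [0, 0, 0, 0]
  ]
}}

```text
time: 2.95
tool_pos: [0.6272, 0.1333, 0.2797]
ee_rot: [-3.141, 0.002, 0.866]
wrist_force: [-0.2, 0.1, -0.5]
width: 0.0469
finger_force: 0.0
```

```bash
python3 - <<'E'
from w import *
C,im=shot('wC')
print(robot.get_obs()['width'])
p=proj(C,[.6256,.1343,.167]);print('knob top pred px',p)
for z,rng in((.167,None),):
    for a,q,bb,m in blobs(im,'black',30):
        if np.linalg.norm(q-p)<60:print(a,q,bb,plane(C,q,z))
for a,q,bb,m in blobs(im,'yellow',15):print('y',a,q,plane(C,q,.127))
E
```

```text
2.95 [0.6272 0.1333 0.2797] [-3.1412  0.0018  0.8657] [-0.2386  0.0966 -0.4833]
0.04675770106180967
knob top pred px [319.0753 196.5318]
388 [319.3402 193.0619] [310 181  20  25] [0.6281 0.1368 0.167 ]
```

View pics/wC.png

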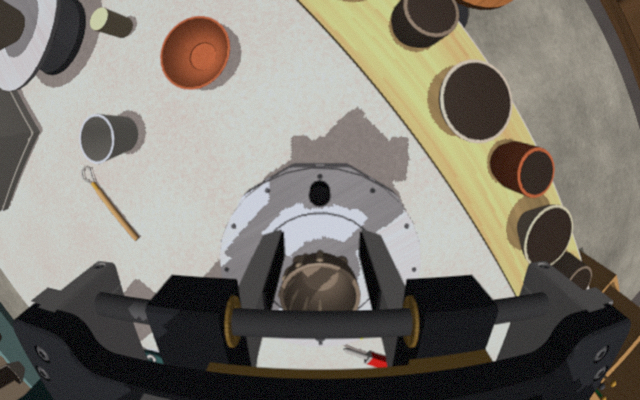

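The knob is centred between the half-open fingers at (319,196), as predicted, so I'll descend and grip it.

Call:
{"fn": "arm_command", "kwargs": {
  "targets": [
    [-0.002, 0.001, -0.08, 0],
    [-0.002, 0.001, -0.16, 0],
    [-0.002, 0.001, -0.22, 0],
    [-0.002, 0.001, -0.26, 0],
    [-0.002, 0.001, -0.285, 0],
    [-0.002, 0.001, -0.285, 0],
    [-0.002, 0.001, -0.285, 0]
  ]
}}

```text
time: 3.58
tool_pos: [0.6261, 0.1349, 0.1388]
ee_rot: [3.141, -0.0, 0.867]
wrist_force: [0.3, -0.3, -0.1]
width: 0.0468
finger_force: 0.0
```

Call:
{"fn": "arm_command", "kwargs": {
  "targets": [
    [0, 0, 0, 0],
    [0, 0, 0, 0],
    [0, 0, 0, 0],
    [0, 0, 0, 0],
    [0, 0, 0, 0],
    [0, 0, 0, 0]
  ],
  "claw": 1
}}

```text
time: 4.08
tool_pos: [0.6265, 0.1363, 0.1394]
ee_rot: [3.14, -0.002, 0.869]
wrist_force: [-1.0, 0.4, 3.6]
width: 0.0212
finger_force: 30.0
```

```bash
python3 - <<'E'
import numpy as np
c=np.array([.5576,.0543])
def k(a):return c+.105*np.array([np.cos(np.radians(a)),np.sin(np.radians(a))])
for d in (5,10,15,20,25,30,33,36,38,40):print(d,np.round((k(49.65+d)-k(49.65))/.5,3),round(d/120,3))
E
```

```text
5 [-0.014  0.011] 0.042
10 [-0.03   0.021] 0.083
15 [-0.046  0.03 ] 0.125
20 [-0.063  0.037] 0.167
25 [-0.08   0.042] 0.208
30 [-0.098  0.047] 0.25
33 [-0.109  0.048] 0.275
36 [-0.12   0.049] 0.3
38 [-0.127  0.05 ] 0.317
40 [-0.135  0.05 ] 0.333
```

Call:
{"fn": "arm_command", "kwargs": {
  "targets": [
    [-0.007, 0.006, 0, 0.021],
    [-0.014, 0.011, 0, 0.042],
    [-0.022, 0.016, 0, 0.063],
    [-0.03, 0.021, 0, 0.083],
    [-0.038, 0.026, 0, 0.104],
    [-0.046, 0.03, 0, 0.125],
    [-0.055, 0.034, 0, 0.146],
    [-0.063, 0.037, 0, 0.167]
  ]
}}

```text
time: 4.75
tool_pos: [0.5954, 0.1546, 0.1394]
ee_rot: [3.138, -0.001, 1.22]
wrist_force: [-0.2, -0.5, 2.9]
width: 0.0209
finger_force: 30.0
```

Call:
{"fn": "arm_command", "kwargs": {
  "targets": [
    [-0.008, 0.003, 0, 0.021],
    [-0.017, 0.005, 0, 0.041],
    [-0.026, 0.008, 0, 0.062],
    [-0.035, 0.01, 0, 0.083],
    [-0.046, 0.011, 0, 0.108],
    [-0.057, 0.012, 0, 0.133],
    [-0.064, 0.013, 0, 0.15],
    [-0.064, 0.013, 0, 0.15]
  ]
}}

```text
time: 5.42
tool_pos: [0.5635, 0.1612, 0.1394]
ee_rot: [3.137, -0.0, 1.533]
wrist_force: [1.1, 0.1, 3.4]
width: 0.021
finger_force: 30.0
```

Call:
{"fn": "arm_command", "kwargs": {
  "targets": [
    [0, 0, 0, 0],
    [0, 0, 0, 0],
    [0, 0, 0, 0],
    [0, 0, 0, 0]
  ],
  "claw": 0.5
}}

```text
time: 5.75
tool_pos: [0.5621, 0.161, 0.1371]
ee_rot: [-3.14, 0.0, 1.532]
wrist_force: [0.4, 0.1, -0.1]
width: 0.0442
finger_force: 0.0
```

Call:
{"fn": "arm_command", "kwargs": {
  "targets": [
    [0, 0, 0.06, 0],
    [0, 0, 0.14, 0],
    [0, 0, 0.22, 0],
    [0, 0, 0.28, 0],
    [0, 0, 0.28, 0]
  ]
}}

```text
time: 6.17
tool_pos: [0.5649, 0.1616, 0.2866]
ee_rot: [3.128, -0.003, 1.532]
wrist_force: [-0.3, -0.7, 1.0]
width: 0.0472
finger_force: 0.0
```

Call:
{"fn": "arm_command", "kwargs": {
  "targets": [
    [0.05, -0.35, 0, 0],
    [0.05, -0.35, 0, 0],
    [0.05, -0.35, 0, 0],
    [0.05, -0.35, 0, 0],
    [0.05, -0.35, 0, 0]
  ]
}}

```text
time: 6.58
tool_pos: [0.5875, -0.0196, 0.276]
ee_rot: [-3.139, 0.003, 1.526]
wrist_force: [-0.4, -0.1, -0.4]
width: 0.0473
finger_force: 0.0
```

Call:
{"fn": "arm_command", "kwargs": {
  "targets": [
    [0.04, -0.35, 0, 0],
    [0.04, -0.35, 0, 0],
    [0.04, -0.35, 0, 0],
    [0.04, -0.35, 0, 0],
    [0.04, -0.35, 0, 0],
    [0.04, -0.35, 0, 0]
  ]
}}

```text
time: 7.08
tool_pos: [0.6071, -0.1917, 0.2755]
ee_rot: [-3.138, -0.001, 1.528]
wrist_force: [-0.3, 0.3, 0.1]
width: 0.0469
finger_force: 0.0
```

```bash
python3 w.py wD
```

```text
7.0833 [ 0.6071 -0.1917  0.2755] [-3.1382 -0.0011  1.5275] [-0.32    0.3378  0.1254]
```

View pics/wD.png

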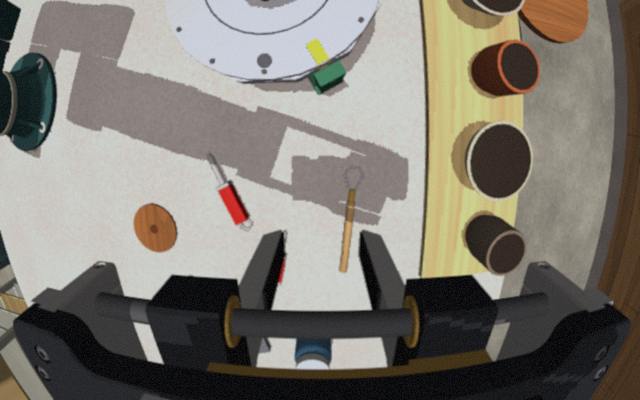

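The yellow mark at (317,50) is now right behind the green bracket at (327,76). I'll measure both precisely.

```bash
python3 - <<'E'
from w import *
C,im=load('wD');c=np.array([.5576,.0543])
g=cv2.cvtColor(im,cv2.COLOR_RGB2GRAY);bh=cv2.morphologyEx(g,cv2.MORPH_BLACKHAT,np.ones((9,9)))
n,l,s,ce=cv2.connectedComponentsWithStats((bh>45).astype(np.uint8))
def an(p):d=p[:2]-c;return np.degrees(np.arctan2(d[1],d[0])),np.hypot(*d)
for i in range(1,n):
    if 4<=s[i,4]<60:
        p=plane(C,ce[i],.127)
        if abs(an(p)[1]-.117)<.007:print('dot',ce[i],an(p))
for a,q,bb,m in blobs(im,'yellow',15):print('y',a,q,an(plane(C,q,.127)))
h=cv2.cvtColor(im,cv2.COLOR_RGB2HSV)
for a,q,bb,m in blobs(im,'green',40):
    if np.linalg.norm(q-[327,76])<25:
        V=h[...,2][m];print('g',a,q,bb,np.percentile(V,[5,25,50,75,95]))
m=cv2.inRange(h,(50,80,70),(90,255,255));m[:, :280]=0;m[:,370:]=0;m[110:]=0
cs=max(cv2.findContours(m,0,2)[0],key=cv2.contourArea);q=cv2.minAreaRect(cs);print(q)
R=np.array([plane(C,u,.116)[:2] for u in cv2.boxPoints(q)]);print(R,np.linalg.norm(np.roll(R,-1,0)-R,axis=1))
print('centre',R.mean(0),an(R.mean(0)));
e=sorted([(np.linalg.norm(R[i]-R[i-1]),*np.degrees(np.arctan2(*(R[i]-R[i-1])[::-1]))[None]) for i in range(4)]);print(e)
cr=cv2.resize(im[20:110,270:370],None,fx=6,fy=6,interpolation=cv2.INTER_CUBIC);cv2.imwrite('pics/crop2.png',cr[...,::-1])
CB,_=load('wB')
print('bracket top tri',tri([C,CB],[q[0],(327.17,64.63)]))
E
```

```text
dot [360.5     19.3214] (np.float64(-33.24580642851569), np.float64(0.11692048797754946))
dot [178.5  29. ] (np.float64(-152.852934185485), np.float64(0.11672613637752677))
dot [211.75    60.6786] (np.float64(-122.9081832843517), np.float64(0.11701719261281109))
dot [263.5  67. ] (np.float64(-93.14982402313659), np.float64(0.11253125158904884))
dot [263.6923  71.0385] (np.float64(-93.01749399851211), np.float64(0.11695454067846392))
y 264 [316.9205  51.1174] (np.float64(-62.9957278263008), np.float64(0.11119566781628973))
g 609 [327.4745  76.7192] [309  61  36  33] [ 33.  75. 127. 130. 133.]
((327.5384216308594, 75.80770111083984), (19.137157440185547, 35.50081253051758), 56.3099365234375)
[[ 0.5966 -0.0717]
 [ 0.6292 -0.0511]
 [ 0.6398 -0.0692]
 [ 0.6072 -0.0898]] [0.0386 0.021  0.0386 0.021 ]
centre [ 0.6182 -0.0704] (np.float64(-64.08575752558184), np.float64(0.13867993336404957))
[(np.float64(0.02097722707800342), np.float64(120.40325565574133)), (np.float64(0.020997629586303558), np.float64(-59.552700064919485)), (np.float64(0.03857290619167184), np.float64(32.40331695069992)), (np.float64(0.03858833144891665), np.float64(-147.62778538407971))]
bracket top tri (array([ 0.6195, -0.0676,  0.1052]), [np.float64(1.7292483313185742), np.float64(1.7117681367974567)])
```

View pics/crop2.png

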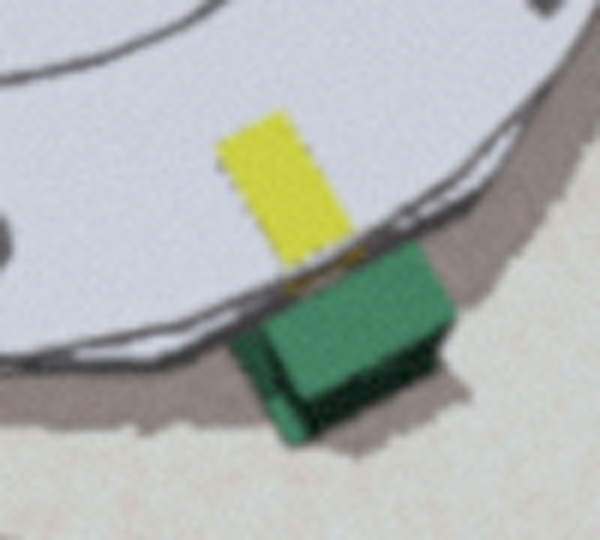

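The mark is centred behind the bracket and the detent has set the wheel: the dots give −63.0°, matching the bracket. The top-face corners in the crop are (265,325), (415,243), (455,315) and (308,400), which I'll use as a check.

```bash
python3 - <<'E'
from w import *
C,im=load('wD');c=np.array([.5576,.0543])
px=np.array([(265,325),(415,243),(455,315),(308,400)])/6+[270,20]
R=np.array([plane(C,u,.116)[:2] for u in px])
print(R,np.linalg.norm(np.roll(R,-1,0)-R,axis=1))
f=lambda d:np.degrees(np.arctan2(d[1],d[0]))
print('edge dirs',f(R[1]-R[0])-90,f(R[2]-R[3])-90,'outer mid',(R[2]+R[3])/2,'ang',f((R[2]+R[3])/2-c),np.linalg.norm((R[2]+R[3])/2-c))
CB,_=load('wB');pb=np.array([(213,100),(236,232)])/5+[290,30]
for a,b in((px[2],pb[0]),(px[3],pb[1])):print(tri([C,CB],[a,b]))
u=np.array([np.cos(np.radians(-63)),np.sin(np.radians(-63))]);print('mouth from axis',c+.145*u)
# pin in wD
b=min(blobs(im,'red',15),key=lambda b:np.linalg.norm(b[1]-[281,270]));print('pin',b[:3])
E
```

```text
[[ 0.604  -0.0682]
 [ 0.6314 -0.0539]
 [ 0.638  -0.0675]
 [ 0.611  -0.0823]] [0.0309 0.0151 0.0307 0.0158]
edge dirs -62.53418344448011 -61.186166606396775 outer mid [ 0.6245 -0.0749] ang -62.631238115091534 0.14552624058840594
(array([ 0.6387, -0.0663,  0.1068]), [np.float64(0.031377446481867834), np.float64(0.03092393248802241)])
(array([ 0.6112, -0.0811,  0.105 ]), [np.float64(0.1943932986716688), np.float64(0.19181535772524547)])
mouth from axis [ 0.6234 -0.0749]
pin (np.int32(58), array([281.    , 271.7069]), array([278, 260,   7,  22], dtype=int32))
```

Call:
{"fn": "arm_command", "kwargs": {
  "targets": [
    [-0.154, -0.314, -0.15, -0.088],
    [-0.154, -0.314, -0.15, -0.088],
    [-0.154, -0.314, -0.15, -0.088],
    [-0.154, -0.314, -0.15, -0.088],
    [-0.154, -0.314, -0.15, -0.088],
    [-0.154, -0.314, -0.15, -0.088],
    [-0.154, -0.314, -0.15, -0.088],
    [-0.154, -0.314, -0.15, -0.088]
  ]
}}

```text
time: 7.8
tool_pos: [0.5317, -0.3438, 0.2038]
ee_rot: [3.14, -0.001, 1.35]
wrist_force: [0.2, 0.1, 0.4]
width: 0.047
finger_force: 0.0
```

```bash
cat > pinm.py <<'E'
from w import *
C,im=shot(sys.argv[1])
pr=proj(C,[.53,-.3475,.016])
b=min(blobs(im,'red',60),key=lambda b:np.linalg.norm(b[1]-pr));print(pr,b[:3])
ys,xs=np.nonzero(b[3]);W=np.array([plane(C,q,.016)[:2] for q in zip(xs,ys)])*1000
rc=cv2.minAreaRect(W.astype(np.float32));print('rect mm',rc)
vx,vy,x,y=cv2.fitLine(W.astype(np.float32),cv2.DIST_L2,0,.01,.01).ravel();print('deg',np.degrees(np.arctan2(vy,vx)),W.mean(0))
CB,_=load('wB');CA,_=load('wA');print(tri([C,CA,CB],[b[1],(361.504,162.99),(473.448,196.577)]))
x0,y0=b[2][:2];cr=im[max(0,y0-70):y0+70,x0-50:x0+60];cv2.imwrite(f'pics/{sys.argv[1]}c.png',cv2.resize(cr,None,fx=4,fy=4,interpolation=cv2.INTER_CUBIC)[...,::-1]);print('crop origin',x0-50,max(0,y0-70))
E
python3 pinm.py wE
```

```text
7.8 [ 0.5317 -0.3438  0.2038] [ 3.1402 -0.0008  1.3505] [0.2268 0.1464 0.4136]
[320.4534 183.61  ] (np.int32(428), array([320.4206, 185.3808]), array([314, 168,  13,  36], dtype=int32))
rect mm ((528.8675537109375, -349.94384765625), (43.629947662353516, 14.750504493713379), 77.40552520751953)
deg 76.72021 [ 529.4574 -349.7352]
(array([ 0.5288, -0.3501,  0.0136]), [np.float64(0.4506116140901729), np.float64(0.07516088535987471), np.float64(0.27718481904022896)])
crop origin 264 98
```

View pics/wEc.png

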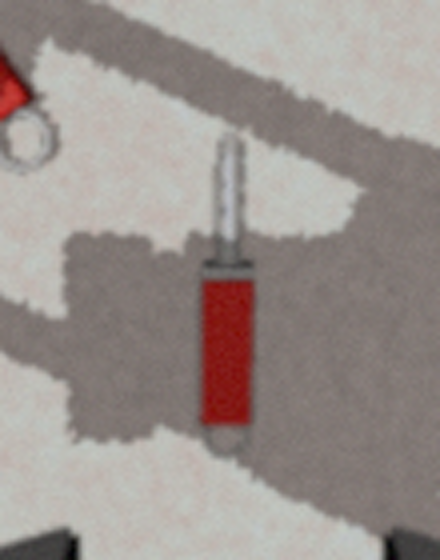

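The crop shows the pin aligned with the tool: nose at crop (231,130), shoulder at (228,263), and the grip centred between the fingers. I'll descend and grasp.

Call:
{"fn": "arm_command", "kwargs": {
  "targets": [
    [-0.002, -0.003, -0.08, -0.003],
    [-0.002, -0.003, -0.16, -0.003],
    [-0.002, -0.003, -0.24, -0.003],
    [-0.002, -0.003, -0.31, -0.003],
    [-0.002, -0.003, -0.36, -0.003],
    [-0.002, -0.003, -0.385, -0.003],
    [-0.002, -0.003, -0.398, -0.003],
    [-0.002, -0.003, -0.398, -0.003]
  ]
}}

```text
time: 8.52
tool_pos: [0.5302, -0.3463, 0.0038]
ee_rot: [-3.141, -0.0, 1.343]
wrist_force: [0.3, 0.2, -0.7]
width: 0.0474
finger_force: 0.0
```

Call:
{"fn": "arm_command", "kwargs": {
  "targets": [
    [0, 0, 0, 0],
    [0, 0, 0, 0],
    [0, 0, 0, 0],
    [0, 0, 0, 0],
    [0, 0, 0, 0],
    [0, 0, 0, 0],
    [0, 0, 0, 0]
  ],
  "claw": 1
}}

```text
time: 9.1
tool_pos: [0.53, -0.3479, 0.0051]
ee_rot: [3.14, 0.001, 1.341]
wrist_force: [0.3, -1.1, 4.1]
width: 0.0156
finger_force: 30.0
```

```bash
python3 -c "
from h import *
o=robot.get_obs();print(o['tool_pos'],o['ee_rot'],o['width'],o['wrist_force'])"
```

```text
[ 0.53   -0.3479  0.0051] [3.1398 0.0008 1.3415] 0.015611800916726992 [ 0.2698 -1.1222  4.1016]
```

Call:
{"fn": "arm_command", "kwargs": {
  "targets": [
    [0, 0, 0.06, 0],
    [0, 0, 0.13, 0],
    [0, 0, 0.184, 0],
    [0.07, 0.1, 0.184, 0.06],
    [0.14, 0.17, 0.184, 0.12],
    [0.2, 0.25, 0.184, 0.18],
    [0.25, 0.32, 0.184, 0.24],
    [0.27, 0.384, 0.184, 0.3]
  ]
}}

```text
time: 9.77
tool_pos: [0.6529, -0.1786, 0.0954]
ee_rot: [-3.142, 0.0, 1.972]
wrist_force: [0.9, 0.1, -0.9]
width: 0.0154
finger_force: 30.0
```

Call:
{"fn": "arm_command", "kwargs": {
  "targets": [
    [0, 0, 0, 0.035],
    [0, 0, 0, 0.035],
    [0, 0, 0, 0.035],
    [0, 0, 0, 0.035],
    [0, 0, 0, 0.035]
  ]
}}

```text
time: 10.18
tool_pos: [0.6511, -0.1812, 0.0959]
ee_rot: [-3.141, -0.0, 2.037]
wrist_force: [0.2, -0.6, -0.9]
width: 0.0158
finger_force: 30.0
```

```bash
python3 w.py wF; python3 - <<'E'
from w import *
C,im=load('wF')
for p in((.624,-.075,.1),(.6643,-.1551,.1)):print(proj(C,p))
cv2.imwrite('pics/wFc.png',cv2.resize(im[40:240,220:420],None,fx=3,fy=3,interpolation=cv2.INTER_CUBIC)[...,::-1])
E
```

```text
10.1833 [ 0.6511 -0.1812  0.0959] [-3.1412 -0.0001  2.0367] [ 0.2089 -0.5707 -0.8712]
[364.5085  65.1786]
[361.3045 219.1846]
```

View pics/wFc.png

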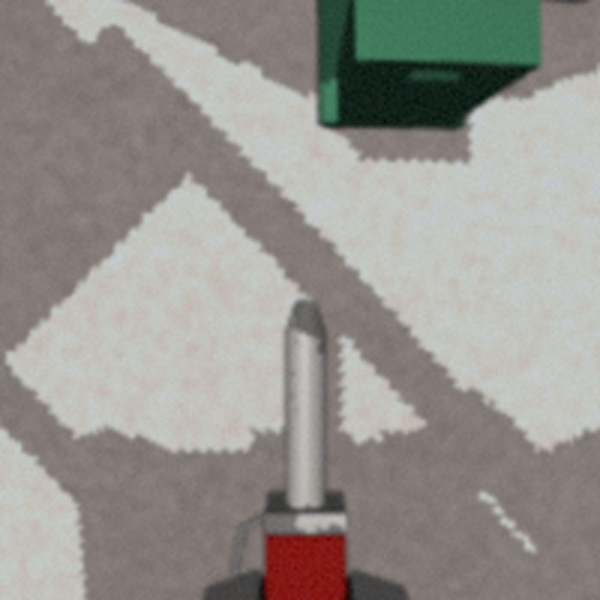

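The crop shows the pin level and straight along the tool, with its nose at crop (305,300). The bracket bore's lit slot is at (437,76), matching the predicted mouth. I'll compute the lateral offset in this one view; from here on I use numbers only.

```bash
cat > lat.py <<'E'
from w import *
C,im=load('wF');o=json.load(open('pics/wF.json'))
f=lambda u:(220+u[0]/3,40+u[1]/3)
R=lambda a:np.array([[np.cos(a),np.sin(a)],[np.sin(a),-np.cos(a)]])  # cols: tool x, tool y
T=R(o['ee_rot'][2]);t=np.array(o['tool_pos'][:2])
L=lambda u,z:(T.T@(plane(C,f(u),z)[:2]-t))*1000
print('nose',L((305,300),.1),'shoulder',L((307,508),.1),'slot',L((437,76),.095),L((437,76),.1))
e=[plane(C,f(u),.116) for u in((355,62),(540,65))];print('edge',e,'len',np.linalg.norm(e[1]-e[0]),'inward deg',np.degrees(np.arctan2(*(e[1]-e[0])[1::-1]))+90,'mid tool',L((355,62),.116)/2+L((540,65),.116)/2)
m=np.array([.624,-.075]);print('mouth model tool',T.T@(m-t)*1000,'yaw',np.degrees(o['ee_rot'][2]))
# slot centroid numerically
h=cv2.cvtColor(im,cv2.COLOR_RGB2HSV);s=h[62:70,352:378,2];print(s)
E
python3 lat.py
```

```text
nose [64.2054 -0.2315] shoulder [23.571   0.2063] slot [107.8192  24.8682] [106.9901  24.1665]
edge [array([ 0.6105, -0.0825,  0.116 ]), array([ 0.6384, -0.0674,  0.116 ])] len 0.031748114069644486 inward deg 118.44184343597018 mid tool [106.866   23.9548]
mouth model tool [107.0528  23.5152] yaw 116.69388059925407
[[29 41 35 37 30 34 38 35 28 35 38 32 34 38 34 32 35 29 38 24 36 32 32 26
  39 28]
 [31 34 30 31 30 43 53 53 49 54 57 54 51 50 49 51 43 47 47 37 42 37 34 34
  33 34]
 [37 31 37 34 41 58 67 74 69 67 69 68 67 69 68 68 63 61 63 61 56 42 35 30
  27 35]
 [31 35 29 41 54 63 70 75 72 68 72 69 68 70 72 74 70 69 70 72 61 45 34 29
  24 25]
 [28 27 38 38 44 50 62 53 58 58 57 60 57 56 60 58 64 59 61 60 57 40 37 24
  38 32]
 [27 34 34 34 41 41 38 38 43 42 38 39 43 36 39 43 44 45 36 48 42 37 36 30
  32 28]
 [34 27 26 31 31 29 33 35 29 35 36 30 36 34 33 34 30 31 32 35 38 31 31 30
  39 34]
 [28 31 28 30 32 30 32 31 35 31 30 38 33 31 35 22 31 35 32 32 34 33 34 37
  31 32]]
```

Call:
{"fn": "arm_command", "kwargs": {
  "targets": [
    [0.016, 0.04, 0, 0.004],
    [0.016, 0.078, 0, 0.004],
    [0.016, 0.078, 0, 0.004],
    [0.016, 0.078, 0, 0.004],
    [0.016, 0.078, 0, 0.004],
    [0.016, 0.078, 0, 0.004]
  ]
}}

```text
time: 10.73
tool_pos: [0.6596, -0.1421, 0.0961]
ee_rot: [-3.141, 0.001, 2.047]
wrist_force: [-0.5, 0.3, -0.1]
width: 0.0156
finger_force: 30.0
```

```bash
python3 w.py wG; cat > lat2.py <<'E'
from w import *
tag=sys.argv[1];C,im=load(tag);o=json.load(open(f'pics/{tag}.json'))
a=o['ee_rot'][2];T=np.array([[np.cos(a),np.sin(a)],[np.sin(a),-np.cos(a)]]);t=np.array(o['tool_pos'][:2])
L=lambda u,z:(T.T@(plane(C,u,z)[:2]-t))*1000
m=np.array([.6245,-.0748]);pm=proj(C,[*m,.097]);print('model mouth px',pm,T.T@(m-t)*1000)
h=cv2.cvtColor(im,cv2.COLOR_RGB2HSV)
# slot: brighter pixels within dark green outer face
x,y=pm.round().astype(int);V=h[y-14:y+12,x-26:x+26,2];print(V[::1,::2])
g=cv2.inRange(h,(50,80,75),(90,255,255));k=cv2.findContours(g[:y+5,x-60:x+60],0,2)[0];k=max(k,key=cv2.contourArea)+[x-60,0]
top=cv2.approxPolyDP(k,3,True)[:,0];print('top face poly',top.tolist())
for q in top:print(L(q,.116))
# pin: red region and shank columns
b=max(blobs(im[150:260,280:360],'red',60),key=lambda b:b[0]);print('red px',b[1]+[280,150],L(b[1]+[280,150],.108))
for r in range(130,215,10):
    v=h[r,300:345,2].astype(int);print(r,v.tolist())
E
python3 lat2.py wG
```

```text
10.7333 [ 0.6596 -0.1421  0.0961] [-3.1414  0.0006  2.0467] [-0.4522  0.2624 -0.1409]
model mouth px [321.5645 119.1432] [75.9255 -0.3066]
[[ 75  65  78  96 115 126 129 127 127 127 128 126 129 126 129 127 125 124
  126 128 127 127 128 129 125 127]
 [ 77  76  75  75  90 117 129 132 130 129 132 127 130 127 127 129 125 125
  125 127 129 126 127 127 129 124]
 [ 73  70  74  71  73  87 115 128 129 128 126 129 127 131 129 125 127 127
  130 126 122 127 129 126 125 126]
 [ 75  76  72  78  73  73  92 123 130 128 126 126 127 123 127 128 125 128
  129 131 125 130 127 125 120 128]
 [ 72  75  70  71  75  74  90 127 131 131 127 128 127 130 129 129 123 125
  128 131 128 127 126 124 125 123]
 [ 77  73  74  74  72  71  97 135 129 129 128 126 127 127 126 127 131 127
  127 128 124 128 126 127 128 123]
 [ 73  74  74  70  71  76  96 131 130 127 126 128 129 127 128 127 125 123
  129 126 126 128 127 128 126 122]
 [ 72  75  79  66  78  70  83 122 128 128 129 127 126 126 126 126 130 130
  128 127 123 127 125 127 127 126]
 [ 74  74  71  77  75  74  79 109 116 130 126 129 127 130 126 129 128 130
  127 125 127 1
[... 3610 characters left out ...]
201, 202, 204, 201, 202, 200, 199]
190 [152, 159, 152, 133, 128, 129, 132, 135, 134, 138, 135, 133, 137, 135, 123, 120, 136, 155, 160, 173, 188, 193, 186, 174, 165, 152, 140, 124, 111, 131, 135, 136, 134, 133, 132, 134, 137, 141, 136, 136, 133, 135, 135, 134, 133]
200 [133, 134, 134, 135, 131, 133, 134, 133, 129, 128, 131, 131, 132, 130, 121, 120, 129, 141, 158, 177, 185, 191, 185, 174, 165, 149, 138, 117, 110, 117, 128, 130, 128, 130, 131, 129, 132, 131, 131, 134, 130, 130, 135, 131, 134]
210 [129, 130, 136, 135, 135, 135, 132, 110, 93, 65, 65, 69, 67, 64, 64, 64, 64, 73, 79, 90, 107, 109, 107, 93, 87, 88, 82, 85, 86, 84, 83, 82, 85, 83, 90, 109, 121, 131, 131, 133, 135, 136, 132, 133, 134]
```

```bash
cat > lat3.py <<'E'
from w import *
tag=sys.argv[1];C,im=load(tag);o=json.load(open(f'pics/{tag}.json'))
a=o['ee_rot'][2];T=np.array([[np.cos(a),np.sin(a)],[np.sin(a),-np.cos(a)]]);t=np.array(o['tool_pos'][:2])
L=lambda u,z:(T.T@(plane(C,u,z)[:2]-t))*1000
d=im.astype(int);m=cv2.GaussianBlur((d[...,1]-d[...,0]).astype(np.float32),(0,0),.7)
for r in range(100,119,3):
    row=m[r,285:365];i=np.nonzero(row>.5*row[20:60].mean())[0]+285
    print('row',r,i[0],i[-1],'lat',L((i[0]-.5,r),.116)[1],L((i[-1]+.5,r),.116)[1])
for cc in range(300,346,9):
    col=m[95:140,cc];i=np.nonzero(col>.5*col[:15].mean())[0]+95;print('col',cc,i[-1],'fwd',L((cc,i[-1]+.5),.116)[0])
g=im[...,0].astype(int)
for r in (160,175,190,200):print('shank lat',L((321.7,r),.1)[1])
E
python3 lat3.py wG
```

```text
row 100 293 353 lat -14.975273666808057 15.797949913132662
row 103 293 352 lat -14.982750119122962 15.300975013621672
row 106 292 352 lat -15.499122004047877 15.312893172418105
row 109 292 352 lat -15.508801017575731 15.325798823664671
row 112 293 352 lat -15.010672918829389 15.339694269194972
row 115 292 352 lat -15.531010485321714 15.354582257131488
row 118 292 353 lat -15.543545622544597 15.880707960968527
col 300 117 fwd 77.07039929696556
col 309 117 fwd 77.03053059397422
col 318 118 fwd 76.50294899283197
col 327 118 fwd 76.5099764914048
col 336 118 fwd 76.54016941681988
col 345 118 fwd 76.59363597948577
shank lat -0.20702053976909118
shank lat -0.19731631971607907
shank lat -0.18711796881953663
shank lat -0.1800127753340827
```

Lateral error is about 0.2 mm and the yaw is square. The bracket face is 76.7 mm ahead of the TCP, with the shoulder at 23.6. Insert gently.

Call:
{"fn": "arm_command", "kwargs": {
  "targets": [
    [-0.004, 0.007, 0, 0],
    [-0.007, 0.014, 0, 0],
    [-0.011, 0.021, 0, 0],
    [-0.015, 0.028, 0, 0],
    [-0.018, 0.036, 0, 0],
    [-0.022, 0.043, 0, 0],
    [-0.022, 0.043, 0, 0]
  ]
}}

```text
time: 11.37
tool_pos: [0.6485, -0.1182, 0.0962]
ee_rot: [3.141, -0.0, 2.049]
wrist_force: [0.8, 0.0, -0.5]
width: 0.0155
finger_force: 30.0
```

Call:
{"fn": "arm_command", "kwargs": {
  "targets": [
    [-0.004, 0.007, 0, 0],
    [-0.007, 0.014, 0, 0],
    [-0.011, 0.021, 0, 0],
    [-0.015, 0.028, 0, 0],
    [-0.018, 0.036, 0, 0],
    [-0.022, 0.043, 0, 0],
    [-0.022, 0.043, 0, 0]
  ]
}}

```text
time: 11.95
tool_pos: [0.6372, -0.0969, 0.096]
ee_rot: [-3.141, -0.001, 2.049]
wrist_force: [-0.7, -0.1, -0.4]
width: 0.0154
finger_force: 30.0
```

About 3 mm remains; I'll push on until contact.

Call:
{"fn": "arm_command", "kwargs": {
  "targets": [
    [-0.001, 0.002, 0, 0],
    [-0.002, 0.004, 0, 0],
    [-0.003, 0.005, 0, 0],
    [-0.004, 0.007, 0, 0],
    [-0.004, 0.007, 0, 0],
    [-0.004, 0.007, 0, 0]
  ]
}}

```text
time: 12.45
tool_pos: [0.6364, -0.0954, 0.0962]
ee_rot: [3.141, 0.002, 2.048]
wrist_force: [0.7, -3.9, -0.9]
width: 0.0155
finger_force: 30.0
```

Call:
{"fn": "arm_command", "kwargs": {
  "targets": [
    [-0.001, 0.002, 0, 0],
    [-0.002, 0.004, 0, 0],
    [-0.002, 0.004, 0, 0],
    [-0.002, 0.004, 0, 0]
  ]
}}

```text
time: 12.78
tool_pos: [0.6363, -0.0954, 0.0963]
ee_rot: [3.141, 0.007, 2.047]
wrist_force: [4.5, -8.6, -2.8]
width: 0.0155
finger_force: 30.0
```

```bash
python3 w.py wH; python3 lat3.py wH | tail -12; python3 - <<'E'
from w import *
C,im=load('wH');d=im.astype(int)
# column profile along pin axis, from bracket edge to grip front
for cc in(317,321,325):print(cc,[tuple(im[r,cc]) if 0 else f'{im[r,cc,0]}/{im[r,cc,1]}' for r in range(186,222,2)])
E
```

```text
12.7833 [ 0.6363 -0.0954  0.0963] [3.1405 0.0066 2.0468] [ 4.4901 -8.6347 -2.7628]
row 115 299 364 lat -11.974925632841739 21.434971556222195
row 118 306 364 lat -8.44139068666786 21.45778910486663
col 300 116 fwd 77.71000396140012
col 309 119 fwd 76.1379392785628
col 318 128 fwd 71.52414245930498
col 327 137 fwd 66.9192107744956
col 336 139 fwd 65.91533893396988
col 345 139 fwd 65.9563095809035
shank lat -0.2120853914676584
shank lat -0.20225758924963302
shank lat -0.19192724647662723
shank lat -0.18472870098367644
317 ['158/156', '44/82', '62/117', '59/113', '65/120', '60/116', '63/117', '61/113', '62/116', '60/113', '58/113', '61/114', '61/112', '63/114', '58/110', '50/77', '96/44', '126/23']
321 ['159/158', '47/83', '64/116', '61/117', '55/111', '59/115', '61/114', '55/110', '61/114', '61/113', '63/115', '58/108', '57/110', '54/110', '60/114', '63/102', '93/50', '124/20']
325 ['118/121', '45/84', '63/114', '56/112', '62/117', '63/118', '63/115', '61/114', '62/116', '59/110', '55/110', '60/111', '63/116', '58/111', '59/112', '68/108', '91/50', '130/23']
```

Firm stop: the force rises with no motion, at the expected depth. I'll release and rise.

Call:
{"fn": "arm_command", "kwargs": {
  "targets": [
    [0, 0, 0, 0],
    [0, 0, 0, 0],
    [0, 0, 0, 0],
    [0, 0, 0, 0]
  ],
  "claw": 0.5
}}

```text
time: 13.17
tool_pos: [0.6346, -0.0913, 0.0959]
ee_rot: [3.141, -0.002, 2.049]
wrist_force: [-0.1, -0.3, -0.1]
width: 0.039
finger_force: 0.0
```

Call:
{"fn": "arm_command", "kwargs": {
  "targets": [
    [0, 0, 0.04, 0],
    [0, 0, 0.1, 0],
    [0, 0, 0.18, 0],
    [0.02, -0.06, 0.25, 0],
    [0.05, -0.14, 0.3, 0],
    [0.05, -0.14, 0.3, 0],
    [0.05, -0.14, 0.3, 0],
    [0.05, -0.14, 0.3, 0]
  ]
}}

```text
time: 13.83
tool_pos: [0.6598, -0.1619, 0.2457]
ee_rot: [3.141, -0.001, 2.048]
wrist_force: [0.6, 0.7, 0.0]
width: 0.0469
finger_force: 0.0
```

```bash
python3 w.py wI; python3 - <<'E'
from w import *
C,im=load('wI')
u=np.array([np.cos(np.radians(117.2)),np.sin(np.radians(117.2))]);m=np.array([.6245,-.0748])
S=lambda p:((p[:2]-m)@u*1000,(p[:2]-m)@[u[1],-u[0]]*1000)
for d,z in((0,.116),(0,.108),(-5,.108),(-50,.108)):print(d,z,proj(C,[*(m+u*d/1000),z]))
for b in blobs(im,'red',60):
    if np.linalg.norm(b[1]-proj(C,[*(m-u*.025),.108]))<40:
        ys,xs=np.nonzero(b[3]);W=np.array([S(plane(C,q,.108)) for q in zip(xs,ys)]);print(b[:3],'centre',W.mean(0),'x range',np.percentile(W[:,0],[1,99]),cv2.minAreaRect(W.astype(np.float32)))
for b in blobs(im,'yellow',20):print('y',b[1],S(plane(C,b[1],.127)))
p=proj(C,[*(m-u*.025),.108]);q=proj(C,[*(m+u*.006),.108])
print([im[tuple((p+(q-p)*t).round().astype(int)[::-1])].tolist() for t in np.linspace(.4,1.1,16)])
E
```

```text
13.8333 [ 0.6598 -0.1619  0.2457] [ 3.1412 -0.0013  2.048 ] [0.6428 0.6876 0.0326]
0 0.116 [330.6758  99.9673]
0 0.108 [330.44   100.3634]
-5 0.108 [330.414  105.2534]
-50 0.108 [330.1167 149.2056]
(np.int32(616), array([330.5747, 126.6834]), array([323, 106,  16,  43], dtype=int32)) centre [-26.8939   0.3016] x range [-48.7552  -5.768 ] ((-27.250171661376953, 0.26075220108032227), (15.111529350280762, 43.01127624511719), 89.53569030761719)
y [330.1223  64.0122] (np.float64(34.37748433002614), np.float64(-0.9826355519633957))
[[202, 54, 48], [202, 56, 48], [202, 57, 45], [204, 59, 53], [201, 55, 45], [200, 91, 90], [206, 207, 204], [198, 201, 203], [133, 134, 135], [94, 107, 96], [69, 115, 89], [70, 133, 100], [72, 133, 102], [69, 129, 98], [67, 131, 98], [70, 131, 97]]
```

The pin sits home: red grip, then its steel front, then the green bracket with no gap, and the yellow mark is in line behind the bracket. Handing in.

```bash
python3 -c "
from bench import robot
print(robot.close_job())"
```

```text
the job is handed in; nothing more can be done
None
```

The wheel is clicked in with the yellow-marked hole behind the bracket, the small red pin was pushed home to a firm stop against the bracket and released, and I handed the job in at about 14 s (no verdict was returned).

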